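# Press the coffee gently and bring the cup to the spout

### The arm

A 6-joint arm with a two-finger parallel gripper is mounted at the origin on the work surface; the furniture and walls round the work are solid. World frame = base frame: x ahead of the robot, y to its left, z up, the work surface at z = 0. Lengths are in m, angles in rad, forces in N, time in s.
With the tool pointing down it reaches from about 0.225 to 0.875 m from the base axis. Payload 3.4 kg.
Tool frame: the origin (TCP) lies between the finger pads; the fingertips stand 8 mm ahead of it and the grasp point (between the pads) lies 11 mm behind it; z points along the fingers, y is the line along which they close (so a half turn about z gives the same grasp; the last joint's range is limited). The gripper opens to 85 mm and grips with 20 to 120 N. Pads are 22 mm wide; open, the fingers measure 114 mm over their backs; the gripper's body (76 mm by 85 mm) begins 54 mm behind the grasp point. The pads swing forward as they close: fully open they stand 13 mm farther back than shut.
Start: joints at [1.15, 0.276, 1.505, -0, 1.361, -0.121], TCP at [0.17, 0.549, 0.239] pointing down, gripper open.
Joint ranges: [-2.89, 2.89], [-0.75, 2.08], [0.22, 2.7], [-1.18, 4.32], [0.11, 2.71], [-2.7, 2.7]. Speed limits (rad/s): [2.57, 2.57, 3.14, 3.14, 3.14, 3.14].

### API

Orientations are given as a unit quaternion [w, x, y, z].
In Python, from rig import manip gives the robot as it stands.
- The arm moves only by the tool move_arm, never from a script. Its argument "deltas" is a list that holds one entry, the list of rows, each a list of 5 numbers: the shift along the tool's x, y, z normalised to -1 to 1, where 1 is 80 cm, then the turn about the tool's z normalised to -1 to 1, where 1 is 120 degrees, then the closure, from -1 (fully open) to 1 (shut). In form: [[[tx, ty, tz, twist, grip], ...]]. A call has 1 to 12 rows; each row is the pose to reach, as a shift and turn from the pose commanded when the call began, along the tool's axes at that moment; what a row does not reach only later rows make up. A row lasts 1/10 s, in which the tool goes at most 50 mm and 8.59 degrees, less where a joint would pass 70% of its speed; a pose out of reach is approached as far as the arm can. A call with a number of a shift or a turn outside -1 to 1 is refused whole. A call with a gripper value outside its range is refused whole. The fingers move at their own pace and stop on an object; "squeeze" is the grip in N (left out, the last holds). Time passes only in rows, so rows that repeat a pose let the fingers close. It gives the time, the measured TCP pose, the force, the opening and the grip force at its end, in the units of the state.
- manip.get_state(): the state, without advancing time (a new reading comes with each control period).
- manip.get_image(name): name is "scene" or "top" or "wrist"; returns the picture (384x512x3 uint8, red, green, blue); there is no depth.
- manip.camera_params(name): a dict with "fx", "fy", "cx", "cy" (pixels), "R" (3x3) and "t" (3): a world point X has camera coordinates R X + t; the wrist camera has in their place "tool_from_camera" (4x4, takes a point from camera to tool coordinates, whose origin is the TCP and whose axes are the flange's). Camera axes: x right, y down, z forward; pixel columns grow to the right and rows downward; lengths in m; the calibration is good to about 2 mm. A picture is of the moment at which its call begins: read the wrist's pose just before it. camera_params takes no time and is no camera call.
- manip.sign_off(): hands the job in; it is judged then, once.
The state is a dict: "clock": time; "qpos": joint angles; "qd": joint speeds; "effort": joint torques, N m; "position": TCP position; "ee_rot": TCP orientation; "contact_force": force on the tool from outside, world axes, zero at the start; "moment": the same for the moment, N m; "width": finger opening in m; "gripper_force": force on a finger pad.
Only numpy, scipy, OpenCV 4.12 (cv2) and the standard library are available. Lean on these libraries where they do the work, as an engineer would, in place of code of your own. Each camera call takes 0.05 s, during which the arm holds its last target. There are 200 camera calls.

### The job

Press the plunger of the coffee press gently all the way down, never pushing on the press with more than 15 newtons (it resists harder the faster you go). Slide the cup along the worktop, without lifting it and just as gently, until it stands upright close in front of the press's spout, ready for pouring; leave the press standing where it is and the other things alone.

Things in the scene. Friction and masses are not known exactly. Their poses are not given: they have to be found in the camera images.
- press: Loose steel coffee press, 0.85 kg: round jug, 86 mm across at most, 148 mm to the top of its fixed lid, from which a rod with a black knob (the plunger) rises. Origin: centre of its underside, z up. The small spout at the rim points along its +x (roughly toward the robot), reaching 58 mm from the centre line, 118 to 138 mm up; the black bow handle is on the -x side, out to 73 mm.
- plunger (a joint): how far the plunger's rod is down, in m: 0 = fully up, 0.060 = fully down (a hard end). It starts somewhere from 0 to 0.020 and stays where it is left. Pushing it down takes about 2 N plus 100 N per m/s of speed (about 6 N at 40 mm/s).
- knob_top (a point): centre of the flat top of the plunger's black knob (36 mm diameter, 20 mm high; flat top 24 mm across), on the press's centre line: 248 mm above the worktop when fully up, 188 mm when fully down and let go. The knob is sprung: it gives 1 mm on the rod for each 1.2 N pushed, up to 13 mm, and springs back.
- cup: Loose low white ceramic coffee cup, empty, 0.17 to 0.33 kg, 62 mm high, nearer the robot and to the right of the press; round, 88 mm across outside and about 78 mm inside all the way down to its inner floor 5 mm up. Its handle, on its own +y side, points roughly to the robot's right and sticks out to about 80 mm from the axis. Origin: centre of its underside, z up.
- sugar_jar: bystander: clear jar with a grey lid, 91 mm diameter, 181 mm high, to the right; origin under its centre.
- salt_mill: bystander: turned wooden mill, 58 mm diameter, 170 mm high, right of the press; origin under its centre.
- teaspoon: bystander: steel teaspoon, 137 mm long, lying near the robot, on its left; origin under its centre.
- lemon: bystander: lemon, 71 mm long, to the right; origin under its centre.

How it is judged:
At the end, for the whole second after the job is handed in: Plunger within 6 mm of its end; cup upright and still on the worktop, its axis 70 to 155 mm from the press's centre line along the spout's direction (up to about 75 mm of gap) and within 40 mm to either side of it; press upright and still (value of joint plunger above 0.054 m and x of cup in the frame of press between 0.07 and 0.155 m and y of cup in the frame of press between -0.04 and 0.04 m and angle between each of cup, press's own z axis and vertical below 0.1 rad and height (world z) of cup below 0.006 m and linear speed of each of cup, press below 0.02 m/s); the robot touches nothing.
It fails at once if the press is pushed with more than 15 N (contact force between any of the arm, the fingers and press above 15 N).
It fails at once if the cup is pushed with more than 15 N (contact force between any of the arm, the fingers and cup above 15 N).
It fails at once if the cup is lifted (by more than 15 mm) or tipped (by more than 0.35 rad) (height (world z) of cup above 0.015 m or angle between cup's own z axis and vertical above 0.35 rad).
It fails at once if the press is tipped by more than 0.25 rad or shifted by more than 30 mm (angle between press's own z axis and vertical above 0.25 rad or distance of press from where it was at the start of the episode above 0.03 m).
It fails at once if a bystander is shifted by more than 30 mm (distance of any of sugar_jar, salt_mill, teaspoon, lemon from where it was at the start of the episode above 0.03 m).
It also fails if it takes over 54 s, if anything falls off the work surface, if the arm or the gripper's body presses on something with over 40 N, if the wrist force passes 120 N, or if a joint passes its speed limit or range.

## Working session

There is one attempt and no reset: what is moved stays moved. The work goes in short steps, Python scripts to look and compute and a tool call to move; the robot and the scene stay as the last step left them, time stands still between calls to the robot, and variables do not carry over. Pictures are saved under pics/ and viewed, at most 10 in all, crops included, and the job is handed in when it is done.

Besides the shell and the picture viewer there is one more tool, called by a JSON object that holds its "name" and its "arguments". move_arm: Moves the arm, as the interface text tells. Scaled input: -1 to 1 covers 80 cm each way for a shift and 120 degrees each way for a turn. Its arguments: {"type":"object","properties":{"deltas":{"type":"array","items":{"type":"array","items":{"type":"array","items":{"type":"number","minimum":-1,"maximum":1}}}},"squeeze":{"type":"number"}},"required":["deltas"]}

```bash
mkdir -p pics; python3 - <<'E'
from rig import manip
import cv2
s=manip.get_state(); print(s)
for n in("top","scene"):
    cv2.imwrite(f"pics/{n}0.png",cv2.cvtColor(manip.get_image(n),cv2.COLOR_RGB2BGR))
    print(n,manip.camera_params(n))
print(manip.camera_params("wrist"))
E
```

```text
{'clock': 0.0, 'qpos': array([ 1.15000112e+00,  2.76618220e-01,  1.50614113e+00,  2.93561234e-05,
        1.36070638e+00, -1.20995857e-01]), 'qd': array([-2.18360908e-03,  4.31235859e-06, -3.12825130e-04, -2.24794298e-04,
        5.31499750e-05, -5.63399845e-04]), 'effort': array([-1.29354245e-03, -4.16777980e+01, -2.45799494e+01, -5.72344125e-04,
        1.14522668e-02,  1.29561283e-05]), 'position': array([0.16959425, 0.54887951, 0.23842327]), 'ee_rot': array([-2.64442023e-04,  1.49341909e-01,  9.88785172e-01, -8.98545675e-04]), 'contact_force': array([ 0.24187139, -0.12305647,  0.76676587]), 'moment': array([0.02911715, 0.01202016, 0.02889157]), 'gripper_force': 0.0, 'width': 0.08531736770587328}
top {'fx': 381.3220478115743, 'fy': 381.3220478115743, 'cx': 248.73947492601107, 'cy': 197.8211502638486, 'R': array([[-0.33877973, -0.94085198, -0.00508301],
       [-0.88840505,  0.32166421, -0.32751886],
       [ 0.30978179, -0.10644098, -0.94483097]]), 't': array([0.28963402, 0.40978247, 0.91975025])}
scene {'fx': 377.48889754092164, 'fy': 377.48889754092164, 'cx': 256.97190790748374, 'cy': 185.48004041468462, 'R': array([[ 0.9851227 ,  0.17053716,  0.02122117],
       [ 0.12789576, -0.64505535, -0.75335667],
       [-0.11478648,  0.74486286, -0.65726965]]), 't': array([-0.48581586,  0.13992143,  1.08110778])}
{'fx': 309.66727958658845, 'fy': 309.66727958658845, 'cx': 256.19731837486006, 'cy': 186.9431103844338, 'tool_from_camera': array([[ 1.18306061e-04, -9.65743591e-01, -2.59498174e-01,
         6.59072506e-02],
       [ 9.99999835e-01,  2.60178844e-04, -5.12373584e-04,
         1.52863004e-03],
       [ 5.62337440e-04, -2.59498070e-01,  9.65743462e-01,
        -1.32727098e-01],
       [ 0.00000000e+00,  0.00000000e+00,  0.00000000e+00,
         1.00000000e+00]])}
```

View pics/top0.png

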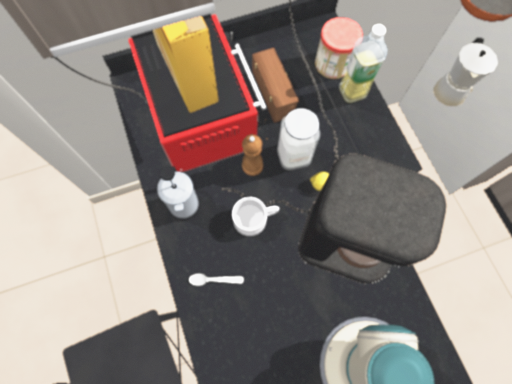

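View pics/scene0.png

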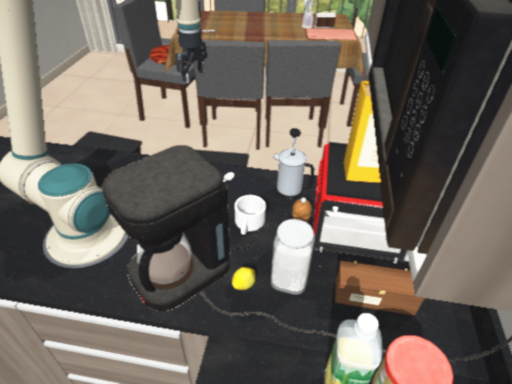

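The top view shows the press at about (180,195), cup (250,215) with its handle to the right (272,211), mill (252,155), jar (298,138), lemon (320,181) and spoon (215,280). The scene view shows the press at (291,172) with its knob at (295,133), and the cup at (250,212). I'll enlarge these areas.

```bash
python3 - <<'E'
import cv2,numpy as np
a=cv2.imread("pics/top0.png")[135:265,140:290]; b=cv2.imread("pics/scene0.png")[120:250,220:330]
f=lambda i:cv2.resize(i,None,fx=3,fy=3,interpolation=cv2.INTER_CUBIC)
cv2.imwrite("pics/crop0.png",np.hstack([f(a),f(b)]))
E
```

```text
(no output)
```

View pics/crop0.png

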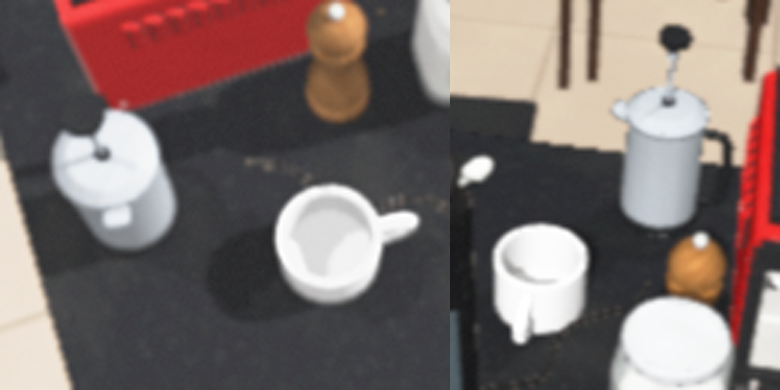

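The crop shows the lid centre at about (104,150), knob (83,117), spout (117,217) and cup rim centre (329,236) in the top half. In the scene half the lid is at (666,106), knob (676,38), spout (616,110) and cup rim (541,256).

```bash
cat > h.py <<'E'
import numpy as np,cv2
from rig import manip
C={n:manip.camera_params(n) for n in("top","scene")}
def ray(n,u,v):
    c=C[n];R=c["R"];return -R.T@c["t"], R.T@np.array([(u-c["cx"])/c["fx"],(v-c["cy"])/c["fy"],1])
def onplane(n,u,v,z):
    o,d=ray(n,u,v);return o+d*(z-o[2])/d[2]
def proj(n,X):
    c=C[n];p=c["R"]@np.array(X)+c["t"];return p[0]/p[2]*c["fx"]+c["cx"],p[1]/p[2]*c["fy"]+c["cy"]
def tri(a,b):
    P=[np.array([[C[n]["fx"],0,C[n]["cx"]],[0,C[n]["fy"],C[n]["cy"]],[0,0,1]])@np.c_[C[n]["R"],C[n]["t"]] for n in C]
    x=cv2.triangulatePoints(*P,np.array(a,float),np.array(b,float)).ravel();return x[:3]/x[3]
E
python3 - <<'E'
from h import *
np.set_printoptions(precision=4,suppress=True)
t=lambda x,y:(140+(x+.5)/3-.5,135+(y+.5)/3-.5)
s=lambda x,y:(220+(x-450+.5)/3-.5,120+(y+.5)/3-.5)
for n,a,b,z in [("lid",(104,150),(666,106),.148),("knob",(83,117),(676,38),.23),("spout",(117,217),(616,110),.128),("cuprim",(329,236),(541,256),.062),("handle",(415,222),(520,338),.035),("mill",(336,12),(701,240),.17)]:
    print(n,tri(t(*a),s(*b)),onplane("top",*t(*a),z),onplane("scene",*s(*b),z))
print("spoon",onplane("top",198,280,0.0),onplane("top",243,281,0))
print("lemon",onplane("top",320,181,.025),"jar",onplane("top",300,124,.18),proj("top",[.17,.549,.24]))
print("jugbase",onplane("top",*t(147,245),0)) 
E
```

```text
lid [0.5479 0.2983 0.1475] [0.5507 0.2993 0.148 ] [0.5453 0.295  0.148 ]
knob [0.5478 0.3012 0.2252] [0.5452 0.3007 0.23  ] [0.5484 0.2941 0.23  ]
spout [0.4968 0.3058 0.1293] [0.5002 0.3069 0.128 ] [0.4942 0.3052 0.128 ]
cuprim [0.4461 0.1453 0.0617] [0.446  0.1453 0.062 ] [0.4461 0.145  0.062 ]
handle [0.4413 0.0655 0.0299] [0.4399 0.0664 0.035 ] [0.4423 0.0611 0.035 ]
mill [0.5952 0.0851 0.1655] [0.5927 0.0859 0.17  ] [0.5954 0.0804 0.17  ]
spoon [0.339  0.3258 0.    ] [0.297  0.2167 0.    ]
lemon [ 0.4777 -0.0733  0.025 ] jar [ 0.5851 -0.0374  0.18  ] (np.float64(90.20734543469501), np.float64(395.76990076897187))
jugbase [0.5122 0.2987 0.    ]
```

{"name": "move_arm", "arguments": {"deltas": [[[0,0,-0.06,0,1],[-0.05,-0.02,-0.1125,-0.03,1],[-0.1,-0.04,-0.1125,-0.07,1],[-0.15,-0.06,-0.1125,-0.143,1],[-0.2,-0.085,-0.1125,-0.143,1],[-0.25,-0.11,-0.1125,-0.143,1],[-0.3,-0.13,-0.1125,-0.143,1],[-0.35,-0.15,-0.1125,-0.143,1],[-0.4,-0.17,-0.1125,-0.143,1],[-0.45,-0.188,-0.1125,-0.143,1],[-0.45,-0.188,-0.1125,-0.143,1],[-0.45,-0.188,-0.1125,-0.143,1]]]}}

```text
clock: 1.3
position: [0.4696, 0.2987, 0.3285]
ee_rot: [-0.001, 0.001, 1.0, -0.0]
contact_force: [0.2, -0.4, 0.4]
width: 0.0001
gripper_force: 0.0
```

```bash
cat >> h.py <<'E'
from scipy.spatial.transform import Rotation as Ro
def pose():
    s=manip.get_state();q=s["ee_rot"];T=np.eye(4);T[:3,:3]=Ro.from_quat(np.r_[q[1:],q[0]]).as_matrix();T[:3,3]=s["position"];return s,T
def snap(name):
    s,T=pose();im=manip.get_image("wrist");cv2.imwrite(f"pics/{name}.png",im[:,:,::-1]);np.save(f"pics/{name}.npy",T);return s,T
def won(T,u,v,z):
    c=manip.camera_params("wrist");M=T@c["tool_from_camera"]
    d=M[:3,:3]@np.array([(u-c["cx"])/c["fx"],(v-c["cy"])/c["fy"],1]);o=M[:3,3];return o+d*(z-o[2])/d[2]
E
python3 - <<'E'
from h import *
s,T=snap("w1");print(s["clock"],T.round(4),s["contact_force"],s["qpos"],s["width"])
E
```

```text
1.3 [[-1.000e+00  2.500e-03 -2.000e-03  4.696e-01]
 [ 2.500e-03  1.000e+00 -1.000e-04  2.987e-01]
 [ 2.000e-03 -1.000e-04 -1.000e+00  3.285e-01]
 [ 0.000e+00  0.000e+00  0.000e+00  1.000e+00]] [ 0.21077108 -0.38380313  0.41178365] [ 4.41005596e-01  2.12478469e-01  1.37474450e+00  7.48710634e-04
  1.55619592e+00 -1.12729861e+00] 0.00012629987397230107
```

View pics/w1.png

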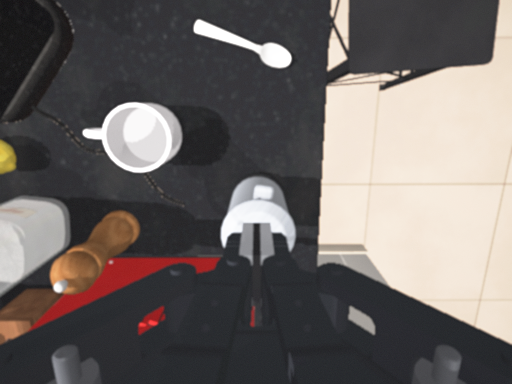

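The wrist view shows the press lid centred at about (258.5,230), its spout at (264,191), and the cup rim spanning (102–182, 103–172). The fingers hide the knob, and the toaster edge runs along row 258.

```bash
python3 - <<'E'
from h import *
np.set_printoptions(precision=4,suppress=True)
T=np.load("pics/w1.npy")
for n,u,v,z in [("lidL",222,228,.14),("lidR",296,228,.14),("spout",264.5,190,.135),("cup",142,137,.062),("cuphandle",86,133,.035),("toast0",150,258,0.02),("toast2",150,258,.2),("spoonbowl",275,55,0.),("milltop",62,286,.17)]: print(n,won(T,u,v,z))
E
```

```text
lidL [0.5373 0.2618 0.14  ]
lidR [0.5375 0.3442 0.14  ]
spout [0.4949 0.3091 0.135 ]
cup [0.4444 0.1539 0.062 ]
cuphandle [0.4415 0.0682 0.035 ]
toast0 [0.6372 0.1327 0.02  ]
toast2 [0.5423 0.2011 0.2   ]
spoonbowl [0.3384 0.3263 0.    ]
milltop [0.5908 0.093  0.17  ]
```

```bash
python3 - <<'E'
from h import *
np.set_printoptions(precision=4,suppress=True)
for n,u,v in [("botL",176,177),("botR",252,153),("topL",163,140),("topR",255,124)]:
    print(n,[onplane("top",u,v,z) for z in (0.01,.1,.2)])
for X in [(.65,.29,.2),(.65,.29,.15),(.63,.29,.2),(.63,.29,0)]: print(X,proj("top",X),proj("scene",X))
a=cv2.imread("pics/top0.png")[20:190,110:270]; b=cv2.imread("pics/scene0.png")[70:260,260:400]
f=lambda i,h:cv2.resize(i,(int(i.shape[1]*h/i.shape[0]),h),interpolation=cv2.INTER_CUBIC)
cv2.imwrite("pics/crop1.png",np.hstack([f(a,420),f(b,420)]))
E
```

```text
botL [array([0.6316, 0.2982, 0.01  ]), array([0.5904, 0.2928, 0.1   ]), array([0.5448, 0.2868, 0.2   ])]
botR [array([0.6286, 0.0715, 0.01  ]), array([0.5878, 0.0866, 0.1   ]), array([0.5424, 0.1034, 0.2   ])]
topL [array([0.7565, 0.3013, 0.01  ]), array([0.7041, 0.2956, 0.1   ]), array([0.6459, 0.2893, 0.2   ])]
topR [array([0.7146, 0.0308, 0.01  ]), array([0.666 , 0.0496, 0.1   ]), array([0.612 , 0.0705, 0.2   ])]
(0.65, 0.29, 0.2) (np.float64(162.24401281752893), np.float64(138.62973419042282)) (np.float64(329.01098084306886), np.float64(145.80109516542845))
(0.65, 0.29, 0.15) (np.float64(166.65415805077168), np.float64(148.16125856830737)) (np.float64(326.54817064245856), np.float64(159.6127789559597))
(0.63, 0.29, 0.2) (np.float64(164.53184432449243), np.float64(145.78959645306242)) (np.float64(322.05726096793603), np.float64(145.0012656362077))
(0.63, 0.29, 0) (np.float64(179.5681666240618), np.float64(177.90103148050986)) (np.float64(313.7637797048772), np.float64(195.78320665875654))
```

View pics/crop1.png

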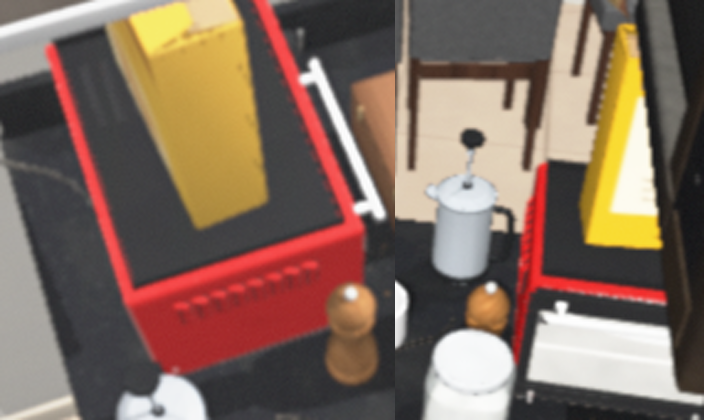

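The toaster's near face is at x≈0.63, clear of the gripper body. I'll move over the knob.

{"name": "move_arm", "arguments": {"deltas": [[[-0.05,0.003,0,0,1],[-0.098,0.003,0,0,1],[-0.098,0.003,0.03,0,1],[-0.098,0.003,0.055,0,1],[-0.098,0.003,0.073,0,1],[-0.098,0.003,0.08,0,1],[-0.098,0.003,0.08,0,1],[-0.098,0.003,0.08,0,1]]]}}

```text
clock: 2.15
position: [0.5475, 0.3026, 0.2663]
ee_rot: [0.001, -0.0, 1.0, 0.0]
contact_force: [0.3, 0.1, -0.2]
width: -0.0003
gripper_force: 0.0
```

```bash
python3 - <<'E'
from h import *
s,T=pose();print(s["position"],s["contact_force"])
a=manip.get_image("top")[130:230,130:230,::-1]; b=manip.get_image("scene")[100:200,240:340,::-1]
f=lambda i:cv2.resize(i,None,fx=4,fy=4,interpolation=cv2.INTER_CUBIC)
cv2.imwrite("pics/crop2.png",np.hstack([f(a),f(b)]))
E
```

```text
[0.54753473 0.30256748 0.26629392] [ 0.27341932  0.09582232 -0.15227681]
```

View pics/crop2.png

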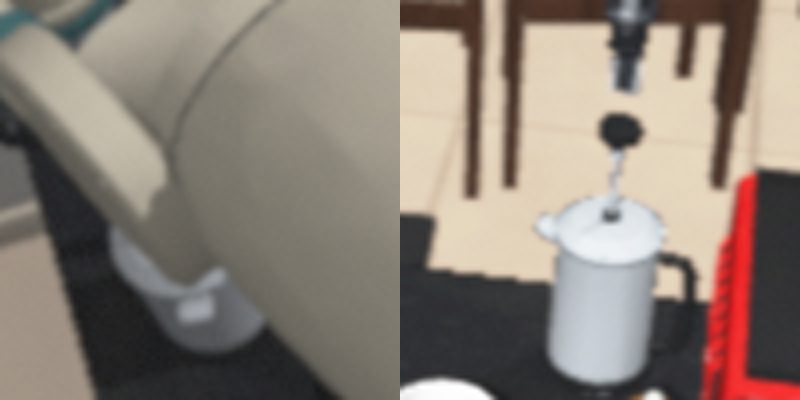

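The fingertips (625,90) line up with the knob (621,131) and its leaning rod in the scene view. Now I'll descend slowly.

{"name": "move_arm", "arguments": {"deltas": [[[0,0,0.006,0,1],[0,0,0.012,0,1],[0,0,0.017,0,1],[0,0,0.02,0,1],[0,0,0.023,0,1],[0,0,0.026,0,1],[0,0,0.029,0,1],[0,0,0.032,0,1],[0,0,0.035,0,1],[0,0,0.038,0,1],[0,0,0.041,0,1]]]}}

```text
clock: 3.35
position: [0.5479, 0.3018, 0.2331]
ee_rot: [0.0, 0.0, 1.0, 0.0]
contact_force: [0.5, 0.2, 3.9]
width: 0.0005
gripper_force: 2.1
```

{"name": "move_arm", "arguments": {"deltas": [[[0,0,0.003,0,1],[0,0,0.006,0,1],[0,0,0.009,0,1],[0,0,0.012,0,1],[0,0,0.015,0,1],[0,0,0.018,0,1],[0,0,0.021,0,1],[0,0,0.024,0,1],[0,0,0.027,0,1],[0,0,0.03,0,1],[0,0,0.033,0,1],[0,0,0.036,0,1]]]}}

```text
clock: 4.55
position: [0.5478, 0.3018, 0.2035]
ee_rot: [0.0, 0.0, 1.0, 0.0]
contact_force: [-1.3, -0.4, 3.8]
width: -0.0002
gripper_force: 2.2
```

{"name": "move_arm", "arguments": {"deltas": [[[0,0,0.0025,0,1],[0,0,0.005,0,1],[0,0,0.0075,0,1],[0,0,0.01,0,1],[0,0,0.0125,0,1],[0,0,0.0125,0,1]]]}}

```text
clock: 5.15
position: [0.5478, 0.3018, 0.1933]
ee_rot: [-0.0, 0.0, 1.0, 0.0]
contact_force: [-0.9, 0.5, 3.0]
width: 0.0003
gripper_force: 1.5
```

{"name": "move_arm", "arguments": {"deltas": [[[0,0,0.001,0,1],[0,0,0.002,0,1],[0,0,0.003,0,1],[0,0,0.0035,0,1],[0,0,0.0035,0,1]]]}}

```text
clock: 5.65
position: [0.5478, 0.3018, 0.1913]
ee_rot: [0.0, 0.0, 1.0, 0.0]
contact_force: [0.2, -0.9, 5.7]
width: -0.0
gripper_force: 2.7
```

{"name": "move_arm", "arguments": {"deltas": [[[0,0,0.001,0,1],[0,0,0.002,0,1],[0,0,0.0025,0,1],[0,0,0.0025,0,1],[0,0,0.0025,0,1]]]}}

```text
clock: 6.15
position: [0.5479, 0.3018, 0.1898]
ee_rot: [0.0, 0.0, 1.0, 0.0]
contact_force: [0.4, 0.3, 8.1]
width: -0.0002
gripper_force: 3.6
```

The plunger sits on its hard end: a static 8 N at z=0.190 matches the knob's spring. I'll retreat and check that the coffee maker is clear of the arm.

{"name": "move_arm", "arguments": {"deltas": [[[0,0,-0.01,0,1],[0,0,-0.04,0,1],[0,0,-0.09,0,1],[0,0,-0.14,0,1],[0.02,-0.03,-0.175,0,1],[0.06,-0.075,-0.175,0,1],[0.1,-0.11,-0.175,0,1],[0.129,-0.125,-0.175,0,1],[0.129,-0.125,-0.175,0,1],[0.129,-0.125,-0.175,0,1]]]}}

```text
clock: 7.15
position: [0.4442, 0.2017, 0.3289]
ee_rot: [0.0, 0.0, 1.0, 0.0]
contact_force: [1.2, -0.1, 0.9]
width: 0.0001
gripper_force: 0.0
```

```bash
python3 - <<'E'
from h import *
np.set_printoptions(precision=4,suppress=True)
for p in [(332,160),(318,230),(385,262)]: print(p,onplane("top",*p,.25),onplane("top",*p,.32))
s,T=snap("w2");print(s["position"],s["contact_force"])
im=manip.get_image("scene")[...,::-1][60:300,80:400];cv2.imwrite("pics/s2.png",cv2.resize(im,None,fx=2,fy=2))
w=cv2.imread("pics/w2.png");cv2.imwrite("pics/s2.png",np.hstack([cv2.resize(im,(400,300)),cv2.resize(w,(400,300))]))
E
```

```text
(332, 160) [ 0.4449 -0.0454  0.25  ] [ 0.4201 -0.0191  0.32  ]
(318, 230) [0.3116 0.0446 0.25  ] [0.2991 0.0626 0.32  ]
(385, 262) [ 0.2068 -0.0541  0.25  ] [ 0.204  -0.0269  0.32  ]
[0.4442 0.2017 0.3289] [ 1.2261 -0.144   0.8879]
```

View pics/s2.png

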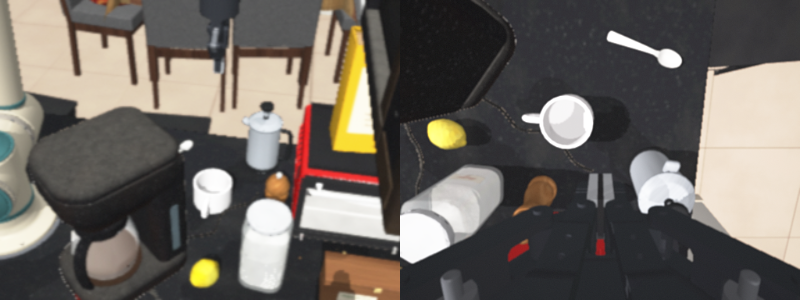

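The plunger is visibly down. The coffee maker's near corner may be close to the forearm, so I'll check heights before going low.

```bash
python3 - <<'E'
from h import *
np.set_printoptions(precision=4,suppress=True)
print("corner +x+y",tri((345,158),(187,150)),"-x+y",tri((313,231),(103,188)), "+x-y", tri((440,195),(222,182)))
s,T=pose(); Q=[(.276618,1.50614,1.15,.16959,.54888,.23842),(.212478,1.374745,.441006,.4696,.2987,.3285)]
q=s["qpos"];p=s["position"];Q.append((q[1],q[2],q[0],*p));print(q)
A=[];b=[]
for q2,q3,q1,x,y,z in Q:
    r=np.cos(q1)*x+np.sin(q1)*y; print("lat",-np.sin(q1)*x+np.cos(q1)*y,"rad",r)
    A+= [[np.sin(q2),np.sin(q2+q3),1,0],[np.cos(q2),np.cos(q2+q3),0,1]]; b+=[r,z]
print(np.linalg.lstsq(np.array(A),np.array(b),rcond=None))
E
```

```text
corner +x+y [ 0.3712 -0.0298  0.3796] -x+y [ 0.2298 -0.0077  0.273 ] +x-y [ 0.3574 -0.1414  0.3747]
[ 0.2837  0.1048  1.508   0.0002  1.529  -1.287 ]
lat 0.06941494992371458 rad 0.570273256629739
lat 0.06967270146952911 rad 0.5521698693970343
lat 0.06948533554052332 rad 0.48400428018106195
(array([ 0.5738,  0.4238,  0.0024, -0.2248]), array([0.]), np.int32(4), array([2.5125, 2.3808, 0.1063, 0.0868]))
```

```bash
python3 - <<'E'
from h import *
np.set_printoptions(precision=4,suppress=True)
T=np.load("pics/w2.npy");im=cv2.imread("pics/w2.png")
m=(im.min(2)>150).astype(np.uint8);m[:110]=0;m[200:]=0;m[:,:140]=0;m[:,290:]=0
n,l,st,ce=cv2.connectedComponentsWithStats(m);k=1+st[1:,4].argmax();print(st[k],ce[k])
c=np.column_stack(np.where(l==k))
# width of body from columns beyond handle; right edge and top edge at rim
R=st[k][0]+st[k][2]-1;top=st[k][1];bot=top+st[k][3]-1
print(won(T,R,top+34,.062),won(T,215,top,.062),won(T,215,bot,.062),won(T,215,bot,.0))
print(won(T,213.8,156,.062))
E
```

```text
[ 156  121   91   70 4068] [210.087  155.0415]
[0.4431 0.1899 0.062 ] [0.3998 0.1511 0.062 ] [0.4904 0.1479 0.062 ] [0.5077 0.1394 0.    ]
[0.4444 0.148  0.062 ]
```

The cup is at about (0.445, 0.146). I'll lower the closed fingers into it, stopping above the rim for a check.

{"name": "move_arm", "arguments": {"deltas": [[[0,-0.04,0.02,0,1],[0,-0.065,0.06,0,1],[0,-0.065,0.11,0,1],[0,-0.065,0.16,0,1],[0,-0.065,0.21,0,1],[0,-0.065,0.25,0,1],[0,-0.065,0.28,0,1],[0,-0.065,0.3,0,1],[0,-0.065,0.3,0,1],[0,-0.065,0.3,0,1]]]}}

```text
clock: 8.25
position: [0.4453, 0.1501, 0.0886]
ee_rot: [-0.0, -0.0, 1.0, -0.0]
contact_force: [0.2, 0.6, 1.2]
width: -0.0
gripper_force: 0.0
```

```bash
python3 - <<'E'
from h import *
s,T=snap("w3");print(s["position"],s["contact_force"],s["effort"])
b=manip.get_image("scene")[120:270,190:340,::-1]
cv2.imwrite("pics/c3.png",np.hstack([cv2.resize(b,(400,400),interpolation=cv2.INTER_CUBIC),cv2.resize(cv2.imread("pics/w3.png")[:,64:448],(400,400))]))
E
```

```text
[0.44530008 0.15014832 0.0885666 ] [0.24869714 0.63122594 1.21928962] [ 5.66106428e-04 -3.39127100e+01 -1.79161763e+01 -3.61612083e-04
  6.28791726e-02  2.67673295e-04]
```

View pics/c3.png

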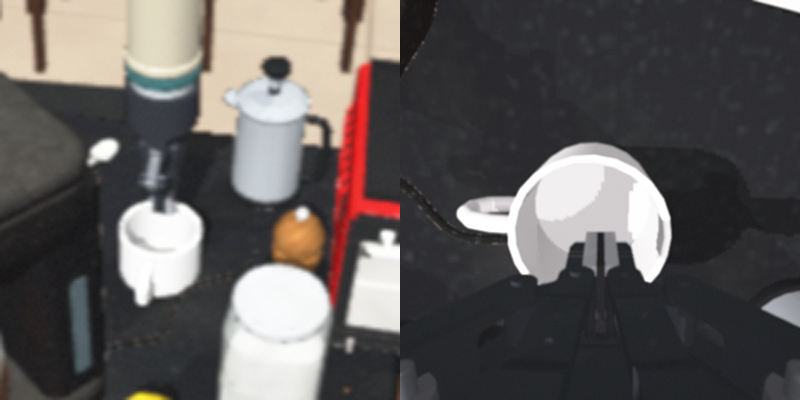

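The fingertips hang over the cup's interior, with cup columns 508–672 and the fingers at 600. I'll lower in.

{"name": "move_arm", "arguments": {"deltas": [[[0,0,0.02,0,1],[0,0,0.04,0,1],[0,0,0.055,0,1],[0,0,0.065,0,1],[0,0,0.072,0,1],[0,0,0.078,0,1],[0,0,0.08,0,1],[0,0,0.08,0,1]]]}}

```text
clock: 9.15
position: [0.4447, 0.1498, 0.025]
ee_rot: [0.0, 0.0, 1.0, 0.0]
contact_force: [0.5, -0.3, 0.5]
width: 0.0005
gripper_force: 0.0
```

{"name": "move_arm", "arguments": {"deltas": [[[0,0.004,0,0,1],[0,0.009,0,0,1],[0,0.013,0,0,1],[0,0.0155,0,0,1],[0,0.018,0,0,1],[0,0.0205,0,0,1],[0,0.023,0,0,1],[0,0.0255,0,0,1],[0,0.028,0,0,1],[0,0.0305,0,0,1],[0,0.033,0,0,1],[0,0.0355,0,0,1]]]}}

```text
clock: 10.35
position: [0.4444, 0.1783, 0.0248]
ee_rot: [-0.0, 0.0, 1.0, 0.0]
contact_force: [0.3, -1.4, 0.6]
width: 0.0002
gripper_force: 0.7
```

The force shows contact at about −1.4 N, so the cup is sliding. Continuing.

{"name": "move_arm", "arguments": {"deltas": [[[0,0.003,0,0,1],[0.001,0.007,0,0,1],[0.002,0.012,0,0,1],[0.002,0.017,0,0,1],[0.003,0.022,0,0,1],[0.003,0.027,0,0,1],[0.004,0.032,0,0,1],[0.004,0.037,0,0,1],[0.005,0.042,0,0,1],[0.006,0.047,0,0,1],[0.006,0.052,0,0,1],[0.006,0.057,0,0,1]]]}}

```text
clock: 11.55
position: [0.4396, 0.2241, 0.0249]
ee_rot: [-0.0, 0.0, 1.0, -0.0]
contact_force: [0.3, -1.9, 1.2]
width: 0.0
gripper_force: 1.1
```

{"name": "move_arm", "arguments": {"deltas": [[[0,0.005,0,0,1],[0.001,0.01,0,0,1],[0.002,0.015,0,0,1],[0.002,0.02,0,0,1],[0.003,0.025,0,0,1],[0.003,0.03,0,0,1],[0.004,0.035,0,0,1],[0.004,0.04,0,0,1],[0.005,0.045,0,0,1],[0.006,0.05,0,0,1],[0.006,0.055,0,0,1],[0.006,0.06,0,0,1]]]}}

```text
clock: 12.75
position: [0.4348, 0.272, 0.0249]
ee_rot: [-0.0, 0.0, 1.0, -0.0]
contact_force: [-1.5, -2.0, 1.2]
width: -0.0
gripper_force: 1.1
```

```bash
python3 - <<'E'
from h import *
s,T=snap("w4");print(s["clock"],s["position"],s["contact_force"])
b=manip.get_image("scene")[120:270,190:340,::-1]
cv2.imwrite("pics/c4.png",np.hstack([cv2.resize(b,(400,400),interpolation=cv2.INTER_CUBIC),cv2.resize(cv2.imread("pics/w4.png")[:,64:448],(400,400))]))
E
```

```text
12.75 [0.43478276 0.27204642 0.02488116] [-1.48176072 -1.99606108  1.21746391]
```

View pics/c4.png

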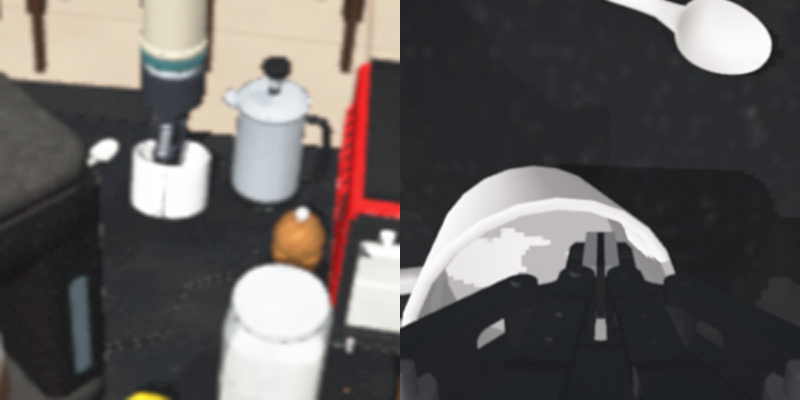

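The cup follows upright, with the fingers against its left wall and the spoon clear. I'll finish the slide.

{"name": "move_arm", "arguments": {"deltas": [[[0,0.005,0,0,1],[0.001,0.01,0,0,1],[0.002,0.015,0,0,1],[0.002,0.02,0,0,1],[0.003,0.025,0,0,1],[0.003,0.03,0,0,1],[0.004,0.035,0,0,1],[0.004,0.04,0,0,1],[0.005,0.045,0,0,1],[0.006,0.05,0,0,1],[0.006,0.055,0,0,1],[0.006,0.06,0,0,1]]]}}

```text
clock: 14.05
position: [0.43, 0.3201, 0.0249]
ee_rot: [-0.0, 0.0, 1.0, -0.0]
contact_force: [0.2, -2.0, 1.8]
width: 0.0004
gripper_force: 1.1
```

{"name": "move_arm", "arguments": {"deltas": [[[0,0.005,0,0,1],[0,0.01,0,0,1],[0,0.015,0,0,1],[0,0.019,0,0,1],[0,0.022,0,0,1],[0,0.024,0,0,1],[0,0.025,0,0,1],[0,0.021,0,0,1],[0,0.015,0,0,1],[0,0.006,0,0,1],[0,0.004,0,0,1],[0,0.004,0,0,1]]]}}

```text
clock: 15.25
position: [0.4314, 0.3229, 0.0264]
ee_rot: [0.001, 0.001, 1.0, 0.001]
contact_force: [-0.3, -1.3, 9.6]
width: -0.0
gripper_force: 4.3
```

```bash
python3 - <<'E'
from h import *
s,T=snap("w5");print(s["clock"],s["position"],s["contact_force"],s["moment"],T[:3,:3].round(3).tolist(),s["effort"].round(2))
b=manip.get_image("scene")[120:220,210:330,::-1];a=manip.get_image("top")[...,::-1]
f=lambda i:cv2.resize(i,(400,300),interpolation=cv2.INTER_CUBIC)
cv2.imwrite("pics/c5.png",np.vstack([np.hstack([f(b),f(cv2.imread("pics/w5.png"))]),np.hstack([f(a[130:265,120:300]),f(a)])]))
E
```

```text
15.25 [0.43135149 0.32292189 0.0263743 ] [-0.31507203 -1.26275282  9.59412162] [-0.03748947  0.07818415  0.01475131] [[-1.0, 0.001, 0.003], [0.001, 1.0, 0.002], [-0.003, 0.002, -1.0]] [ 5.800e-01 -3.803e+01 -1.496e+01  1.900e-01 -2.800e-01 -1.000e-02]
```

View pics/c5.png

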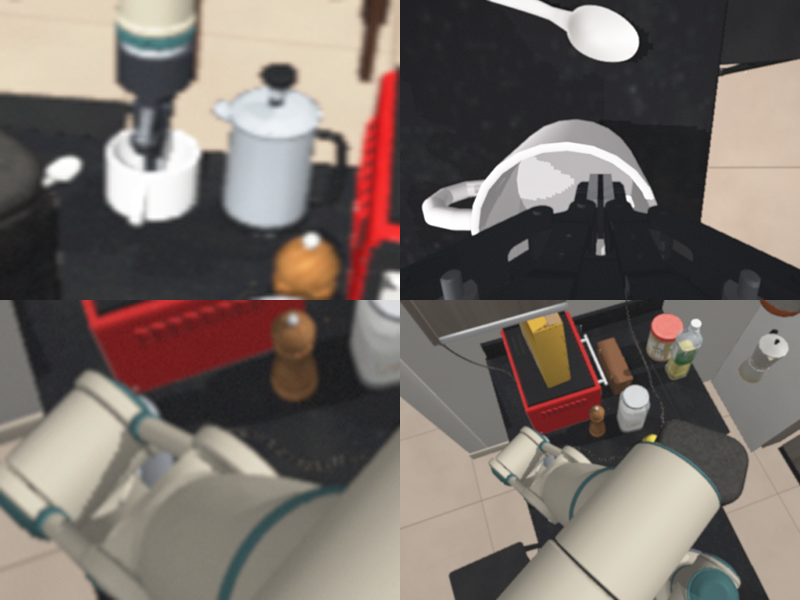

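The cup looks upright in front of the press, but there is a 9.6 N upward reading. I'll fit the rim circle numerically in the w4 and w5 images to see what's going on.

```bash
python3 - <<'E'
from h import *
from scipy.optimize import least_squares
np.set_printoptions(precision=4,suppress=True)
for n in("w3","w4","w5"):
    T=np.load(f"pics/{n}.npy");g=cv2.imread(f"pics/{n}.png",0)
    # brightness along columns around rim: bright band (rim top)
    pts=[]
    for u in range(100,340,6):
        col=g[:260,u].astype(int);b=np.where(col[110:]>232)[0]
        if len(b): pts.append((u,b[0]+110))
    print(n,pts)
s,T=pose();print(s["contact_force"],s["position"])
E
```

```text
w3 [(124, np.int64(198)), (130, np.int64(203)), (136, np.int64(205)), (142, np.int64(206)), (148, np.int64(207)), (154, np.int64(195)), (160, np.int64(208)), (166, np.int64(209)), (172, np.int64(194)), (178, np.int64(183)), (184, np.int64(176)), (190, np.int64(170)), (196, np.int64(164)), (202, np.int64(159)), (208, np.int64(153)), (214, np.int64(154)), (220, np.int64(152)), (226, np.int64(151)), (232, np.int64(150)), (238, np.int64(149)), (244, np.int64(149)), (250, np.int64(149)), (256, np.int64(150)), (262, np.int64(151)), (268, np.int64(152)), (274, np.int64(154)), (280, np.int64(157)), (286, np.int64(160)), (292, np.int64(164)), (298, np.int64(169)), (304, np.int64(174)), (310, np.int64(182)), (316, np.int64(191)), (322, np.int64(208))]
w4 [(100, np.int64(228)), (106, np.int64(214)), (112, np.int64(203)), (118, np.int64(196)), (124, np.int64(189)), (130, np.int64(184)), (136, np.int64(180)), (142, np.int64(176)), (148, np.int64(208)), (154, np.int64(206)), (160, np.int64(203)), (166, np.int64(201)), (172, np.int64(198)), (178, np.int64(196)), (184, np.int64(195)), (190, np.int64
[... 658 characters left out ...]
.int64(196)), (154, np.int64(194)), (160, np.int64(192)), (166, np.int64(190)), (172, np.int64(188)), (178, np.int64(186)), (184, np.int64(185)), (190, np.int64(184)), (196, np.int64(184)), (202, np.int64(183)), (208, np.int64(183)), (214, np.int64(182)), (220, np.int64(183)), (226, np.int64(184)), (232, np.int64(185)), (238, np.int64(186)), (244, np.int64(187)), (250, np.int64(189)), (256, np.int64(191)), (262, np.int64(194)), (268, np.int64(196)), (274, np.int64(199)), (280, np.int64(203)), (286, np.int64(207)), (292, np.int64(212)), (298, np.int64(216)), (304, np.int64(222)), (310, np.int64(230)), (316, np.int64(238)), (322, np.int64(249))]
[ 0.2274 -1.98    9.7126] [0.4314 0.3232 0.0264]
```

{"name": "move_arm", "arguments": {"deltas": [[[0,0,0,0,1],[0,0,-0.001,0,1]]]}}

```text
clock: 15.6
position: [0.431, 0.323, 0.0267]
ee_rot: [0.001, 0.0, 1.0, 0.001]
contact_force: [0.8, -2.7, 2.0]
width: 0.0002
gripper_force: 1.6
```

```bash
python3 - <<'E'
from h import *
from scipy.optimize import least_squares
np.set_printoptions(precision=4,suppress=True)
s,_=snap("w6");print(s["position"],s["contact_force"],s["moment"])
for n,u0 in(("w3",214),("w4",172),("w5",130),("w6",130)):
    T=np.load(f"pics/{n}.npy");g=cv2.imread(f"pics/{n}.png",0)
    P=[(u,110+np.where(g[110:260,u]>232)[0][0]) for u in range(u0,311,4) if (g[110:260,u]>232).any()]
    for z in(.062,.075):
        W=np.array([won(T,*p,z)[:2] for p in P])
        r=least_squares(lambda c:np.hypot(*(W-c[:2]).T)-c[2],[.43,.3,.042],loss="soft_l1",f_scale=.001)
        print(n,z,r.x,"rel",r.x[:2]-T[:2,3],"res",np.median(abs(np.hypot(*(W-r.x[:2]).T)-r.x[2])))
E
```

```text
[0.431  0.323  0.0267] [ 0.7862 -2.6775  1.9978] [-0.2122 -0.0515 -0.0023]
w3 0.062 [-779.4052  193.3479  803.3856] rel [-779.8505  193.1978] res 0.002061163226244389
w3 0.075 [-418.3372  104.1252  431.4553] rel [-418.7825  103.975 ] res 0.001915220301214049
w4 0.062 [0.4355 0.2611 0.0391] rel [ 0.0007 -0.011 ] res 0.0001816303111658521
w4 0.075 [0.4265 0.2628 0.0338] rel [-0.0083 -0.0093] res 0.00015745897611888632
w5 0.062 [0.4336 0.3088 0.0432] rel [ 0.0022 -0.0141] res 8.271780598188144e-05
w5 0.075 [0.4244 0.3109 0.0374] rel [-0.0069 -0.012 ] res 7.16855502562383e-05
w6 0.062 [0.4332 0.3089 0.043 ] rel [ 0.0022 -0.014 ] res 8.017644376905747e-05
w6 0.075 [0.4241 0.311  0.0373] rel [-0.0069 -0.012 ] res 6.93769517284594e-05
```

The fit puts the cup flat on the worktop at about (0.433, 0.309), already inside the goal zone. I'll unload the fingers in small steps and watch the force.

{"name": "move_arm", "arguments": {"deltas": [[[0,-0.002,-0.001,0,1],[0,-0.004,-0.002,0,1],[0,-0.006,-0.003,0,1],[0,-0.006,-0.003,0,1]]]}}

```text
clock: 16.05
position: [0.4298, 0.3179, 0.0278]
ee_rot: [-0.0, 0.0, 1.0, -0.0]
contact_force: [0.6, -0.2, 0.3]
width: -0.0001
gripper_force: 0.0
```

```bash
cat > fit.py <<'E'
from h import *
from scipy.optimize import least_squares
import sys
np.set_printoptions(precision=4,suppress=True)
n=sys.argv[1];s,T=snap(n);print(s["clock"],s["position"],s["contact_force"],s["moment"],s["effort"])
g=cv2.imread(f"pics/{n}.png",0)
P=[(u,110+np.where(g[110:260,u]>232)[0][0]) for u in range(130,311,4) if (g[110:260,u]>232).any()]
W=np.array([won(T,*p,.062)[:2] for p in P])
r=least_squares(lambda c:np.hypot(*(W-c[:2]).T)-c[2],[.43,.3,.042],loss="soft_l1",f_scale=.001)
print(r.x,"rel",r.x[:2]-T[:2,3])
E
python3 fit.py w7
```

```text
16.05 [0.4298 0.3179 0.0278] [ 0.5869 -0.2182  0.2635] [ 0.0003  0.0348 -0.0602] [ -0.0734 -42.5361 -16.7671  -0.0098   0.0167  -0.0125]
[0.4328 0.3075 0.0424] rel [ 0.003  -0.0104]
```

The load is gone and the fingers are free inside the cup, so I'll lift straight out, slowly.

{"name": "move_arm", "arguments": {"deltas": [[[0,0,-0.003,0,1],[0,0,-0.007,0,1],[0,0,-0.012,0,1],[0,0,-0.017,0,1],[0,0,-0.022,0,1]]]}}

```text
clock: 16.6
position: [0.4303, 0.3183, 0.0462]
ee_rot: [0.0, 0.0, 1.0, 0.0]
contact_force: [0.9, 0.1, -0.9]
width: -0.0003
gripper_force: 0.0
```

```bash
python3 fit.py w8
```

```text
16.6 [0.4303 0.3183 0.0462] [ 0.9016  0.0809 -0.8738] [-0.0226  0.0148  0.0089] [  0.0029 -41.5986 -17.5339   0.0002  -0.0759  -0.    ]
[0.4331 0.3074 0.0425] rel [ 0.0029 -0.0109]
```

{"name": "move_arm", "arguments": {"deltas": [[[0,0,-0.02,0,1],[0,0,-0.06,0,1],[0,0,-0.12,0,1],[0,0,-0.18,0,1],[0,0,-0.24,0,1],[0,0,-0.3,0,1],[0.06,0,-0.35,0,1],[0.1,0,-0.35,0,1],[0.1,0,-0.35,0,1],[0.1,0,-0.35,0,1]]]}}

```text
clock: 17.65
position: [0.3496, 0.3182, 0.3264]
ee_rot: [0.001, -0.0, 1.0, 0.0]
contact_force: [0.8, -0.2, 0.0]
width: -0.0002
gripper_force: 0.0
```

```bash
python3 - <<'E'
from h import *
np.set_printoptions(precision=4,suppress=True)
s,T=snap("w9");print(s["clock"],s["position"],s["contact_force"])
sc=manip.get_image("scene");cv2.imwrite("pics/s9.png",sc[...,::-1])
g=cv2.imread("pics/w9.png",0)
n,l,st,ce=cv2.connectedComponentsWithStats((g>150).astype(np.uint8))
for k in range(1,n):
    if st[k,4]>250: print(st[k],ce[k],won(T,*ce[k],.05))
# cup/press check by difference from first scene image: press region change
a=cv2.imread("pics/scene0.png",0).astype(int);d=abs(a-cv2.cvtColor(sc,cv2.COLOR_RGB2GRAY))
print("jug diff",d[160:185,285:300].mean(),"mill",d[197:212,296:308].mean(),"jar",d[230:280,280:305].mean(),"lemon",d[268:288,235:252].mean(),"spoon",d[172:182,224:234].mean())
print("proj cup rim ctr",proj("scene",[.433,.3075,.062]))
gs=cv2.cvtColor(sc,cv2.COLOR_RGB2GRAY);m=(gs>170).astype(np.uint8)[150:220,225:275]
n,l,st,ce=cv2.connectedComponentsWithStats(m)
for k in range(1,n):
    if st[k,4]>60: print("scene",st[k],ce[k]+[225,150])
E
```

```text
17.65 [0.3496 0.3182 0.3264] [ 0.8487 -0.1702  0.0435]
[  305     0   207   344 39268] [426.2736 198.1148] [0.4104 0.5549 0.05  ]
[315  27  18  37 421] [322.6936  41.0143] [0.2111 0.4004 0.05  ]
[325  34  11  64 431] [331.5081  66.232 ] [0.2397 0.4129 0.05  ]
[313  76  23  39 486] [323.4877  99.4835] [0.2794 0.4053 0.05  ]
[ 184  110   92   44 1151] [233.351  132.9062] [0.3215 0.2899 0.05  ]
[ 191  176   90   66 3363] [242.658  207.1847] [0.4238 0.301  0.05  ]
[  0 221  14  26 267] [  5.2097 234.3858] [ 0.4651 -0.0382  0.05  ]
[   0  269   63   75 3553] [ 27.9845 301.0324] [ 0.5745 -0.0267  0.05  ]
[349 307  25  26 294] [360.8027 319.466 ] [0.607 0.482 0.05 ]
jug diff 5.384 mill 5.1 jar 3.4488 lemon 2.776470588235294 spoon 3.62
proj cup rim ctr (np.float64(255.26912441278122), np.float64(170.078931389085))
scene [   0    0   50   46 1210] [256.6107 169.6298]
```

```bash
python3 -c "
from rig import manip
print(manip.sign_off())"
```

```text
the job is handed in; nothing more can be done
None
```

I handed the job in at about 17.7 s; no verdict came back. The plunger was pressed to its hard end, and the cup stands about 115 mm in front of the spout and 9 mm off its line, upright by the last camera check. The highest force read was about 9.7 N, an unexplained downward load while the fingers were in the cup that cleared once I eased off.

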